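# Mount the inspection camera over the wafer

## Task

Set the camera up over the wafer. Take the round dust cap off the swivel base's spigot and put it in the metal tray, then lift the camera arm off its rest and push its square sleeve fully home on the spigot; after that swing it round, click by click, until the camera stands over the middle of the wafer, let go, and flip the toggle on the lamp supply over to its far side, away from the robot. Do not touch the wafer or its stage, and leave everything else on the bench where it is.

Things in the scene. Friction and masses are not known exactly. Their poses are not given: they have to be found in the camera images.
- cap_mid (a point): Round black plastic dust cap, loose, 51 mm across and 36 mm high, closed on top, hollow from below (inside 45 mm across, 32 mm deep). At the start it hangs loosely over the spigot, its lower rim 10 mm above the swivel's shoulder. Point: its centre, half-way up (18 mm below its top), z up. Lift it more than 35 mm to clear the spigot.
- tray: Shallow open metal tray, fixed, 120 (x) x 110 (y) x 22 mm high, walls 3 mm, floor 3 mm above the bench. Origin: centre of its underside, z up. Empty at the start.
- sleeve (a point): Camera arm's upright aluminium sleeve, loose, parked on the rest: 40 x 40 mm outside, 32.4 x 32.4 inside, 60 tall, open below, closed on top. Point: its centre, 30 mm above its lower edge; z up, x along the 18 mm wide beam to the camera; a 36 mm thick counterweight reaches 88 mm to -x. Arm about 0.45 kg, balanced about the sleeve. Faces to +y and -y are free: grip across y, from above, upper half.
- lens (a point): Lens opening under the camera of the same arm: 140 mm along the sleeve's +x, 12 mm below the sleeve's centre (18 mm above the sleeve's lower edge). The camera is 54 mm across at most and reaches 91 mm up from here; nothing hangs lower than this point except the sleeve.
- rest: Parking rest, fixed: grey block 85 x 85 x 16 mm with an aluminium stub 24 x 24 mm standing 26 mm up from it. Origin: centre of its underside. The parked sleeve stands loosely on the block over the stub; lift it 30 mm to clear the stub.
- seat (a point): Centre of the round shoulder on the swivel, 62 mm above the bench, where the sleeve's lower edge comes to rest (sleeve centre then 30 mm above). Turns with the swivel. The steel spigot stands on it: 30 x 30 mm, 42 high, top 10 mm tapering to 20 x 20, flats along this x and y. The sleeve goes on in any of four square positions, with 1.2 mm clearance a side (about 4 degrees of play).
- swivel (a joint): Swivel angle, rad, anticlockwise positive from above; 0 = seat's x points at the wafer, so an arm fitted with its x along the seat's x is over the wafer at 0. A spring plunger on a ribbed rim makes it click and rest every 15 degrees (0.262 rad; 0 is a click); about 0.2 N m moves it on a click. Range +-1.75. Starts three to five clicks clockwise of 0.
- wafer (a point): Centre of the wafer's upper face, 45.5 mm above the bench: 100 mm wafer with one flat, lying on a black 110 mm round stage. 140 mm from the swivel axis; this frame's x points from the swivel axis to the wafer.
- wafer_stage: The stage that carries the wafer, part of the station; 110 mm across, 45.5 mm high with the wafer. Origin: on the underside of the station below the wafer's centre. Must not be touched.
- station: Fixed station: white base plate 300 x 150 x 14 mm (82 mm behind to 218 mm ahead of the swivel axis), dark round swivel housing 110 mm across, 48 high, plunger block at y = -71 mm, 60 high, wafer stage at x = 140 mm. Origin: on the swivel axis at bench height; x towards the wafer.
- supply: Lamp supply, fixed: grey box 110 x 110 mm, 56 mm high, with a small bat toggle in the middle of its top. Origin: centre of its underside; x points to its far side (away from the robot, give or take 20 degrees).
- toggle_tip (a point): Thick end of the steel toggle lever, 34 mm from its pivot; lever 12 mm thick at the end, 38 mm long. The pivot lies 58 mm above the bench in the middle of the supply's top; at the start the lever leans 26 degrees to the near side (-x of the supply), so this point lies 15 mm to -x and 31 mm above the pivot.
- toggle (a joint): Toggle lever's angle, rad: 0 = leaning to the supply's near side (off, as at the start), 0.9 = leaning to its far side against the stop (on). A stiff lever that stays where it is left; about 2 N at the tip, along the supply's +x, moves it.
- carrier: White slotted wafer carrier with wafers, 135 x 140 x 113 mm. Bystander.
- wafer_box: Flat round white wafer box, 120 mm across, 24 mm high. Bystander.
- bottle: White bottle, 52 mm across, 130 mm high. Bystander.
- driver: Screwdriver with black handle, 170 mm long, lying. Bystander. Origin at its middle.
- tweezers: Flat steel wafer tweezers, 140 mm long, 8 mm high, lying. Bystander.
- lens_cap: Small flat black lens cap, 34 mm across, 12 mm high, lying on the bench. Bystander.
- lens_can: Grey cylindrical lens can, 45 mm across, 60 mm high. Bystander.
- blower: Dark rubber bulb blower standing on its foot, 58 mm across, 100 mm high. Bystander.
Not all that is in view belongs to the job. What is shaped like the part that bears cap_mid but orange or red is not meant.

How it is judged:
By the outcome, as a careful person would: the job done as asked, in the order asked, and still so for the second after the job is handed in, with the robot touching nothing.
It also fails if it takes over 70 s, if anything falls off the work surface, if the arm or the gripper's body presses on something with over 40 N, if the wrist force passes 120 N, or if a joint passes its speed limit or range.

## Robot

A 7-joint arm with a two-finger parallel gripper is mounted at the origin on the work surface. World frame = base frame: x ahead of the robot, y to its left, z up, the work surface at z = 0. Lengths are in m, angles in rad, forces in N, time in s.
With the tool pointing down it reaches from about 0.35 to 0.9 m from the base axis. Payload 8.1 kg.
Tool frame: the origin (TCP) lies at the centre of the arm's flange, where the gripper is bolted on; the fingertips stand 178 mm ahead of it and the grasp point (between the pads) lies 159 mm ahead of it; z points along the fingers, y is the direction in which the jaws open and shut (so a half turn about z gives the same grasp; the last joint's range is limited). The gripper opens to 92 mm and grips with 3 to 60 N. Pads are 19 mm wide; open, the fingers measure 130 mm over their backs; the gripper's body (75 mm by 190 mm) begins 47 mm behind the grasp point.
Start: joints at [-1.34, 0.434, 0.025, 1.573, -0.012, 1.134, -0.075], TCP at [0.205, 0.591, 0.405] pointing down, gripper open.
Joint ranges: [-2.62, 2.62], [-0.44, 2.09], [-1.27, 1.32], [0.08, 2.57], [-1.32, 4.46], [0.12, 2], [-2.74, 2.74]. Speed limits (rad/s): [2.22, 2.22, 3.01, 3.01, 3.14, 3.14, 3.14].

## Interface

Orientations are given as a rotation vector (axis times angle).
In Python, from cell import arm gives the robot as it stands. The module is installed in compiled form; this text tells all that it offers.
- The arm moves only by the tool move_arm, never from a script. Its argument "steps" is a list of rows, each a list of 4 numbers: the shift along the tool's x, y, z in mm, then the turn about the tool's z in rad. In form: [[x, y, z, twist], ...]. A call has 1 to 20 rows; each row is the pose to reach, as a shift and turn from the pose commanded when the call began, along the tool's axes at that moment; what a row does not reach only later rows make up. A row lasts 1/8 s, in which the tool goes at most 62.5 mm and 10.7 degrees, less where a joint would pass 70% of its speed; a pose out of reach is approached as far as the arm can. A call with a gripper value outside its range is refused whole. "grip" is the finger opening in mm, from 0 to 91.8, set as the call begins (left out, the last holds). The fingers move at their own pace and stop on an object; "grip_force" is the grip in N (left out, the last holds). Time passes only in rows, so rows that repeat a pose let the fingers close. It gives the time, the measured TCP pose, the force and the opening at its end, in the units of the state.
- arm.observe(): the state, without advancing time (a new reading comes with each control period).
- arm.get_image(name): name is "scene" or "side" or "wrist"; returns the picture (384x512x3 uint8, red, green, blue); there is no depth.
- arm.camera_info(name): a dict with "mtx" (3x3 intrinsics, pixels), "pose" (4x4, takes a point from camera to world coordinates); the wrist camera has in their place "T_tool_cam" (4x4, takes a point from camera to tool coordinates, whose origin is the TCP and whose axes are the flange's). Camera axes: x right, y down, z forward; pixel columns grow to the right and rows downward; lengths in m; the calibration is good to about 2 mm. The wrist camera is an equidistant fisheye: a pixel r from the principal point sees the ray r / f radians off the axis. A picture is of the moment at which its call begins: read the wrist's pose just before it. camera_info takes no time and is no camera call.
- arm.sign_off(): hands the job in, once; it reports no verdict.
The state is a dict: "clock": time; "joints": joint angles; "dq": joint speeds; "joint_efforts": joint torques, N m; "position": TCP position; "ee_rot": TCP orientation; "force": force on the tool from outside, world axes, zero at the start; "ft_torque": the same for the moment, N m; "width": opening from 0.0 (shut) to 1.0 (fully open).
Only numpy, scipy, OpenCV 4.12 (cv2) and the standard library are available. Lean on these libraries where they do the work, as an engineer would, in place of code of your own. Each camera call takes 0.05 s, during which the arm holds its last target.

## Working session

There is one attempt and no reset: what is moved stays moved. The work goes in short steps, Python scripts to look and compute and a tool call to move; the robot and the scene stay as the last step left them, time stands still between calls to the robot, and variables do not carry over. Pictures are saved under pics/ and viewed, and the job is handed in when it is done.

Besides the shell and the picture viewer there is one more tool, called by a JSON object that holds its "fn" and its "kwargs", one argument or row to a line. move_arm: Moves the arm, as the interface text tells. Its arguments: {"type":"object","properties":{"steps":{"type":"array"},"grip":{"type":"number"},"grip_force":{"type":"number"}},"required":["steps"]}

```bash
mkdir -p pics; ls
python3 - <<'E'
from cell import arm
import cv2,numpy as np
np.set_printoptions(precision=4,suppress=True)
print(arm.observe())
for n in ["scene","side","wrist"]:
    print(n,arm.camera_info(n))
    im=arm.get_image(n); cv2.imwrite(f"pics/{n}0.png",im[:,:,::-1])
E
```

```text
pics
{'clock': 0.0, 'joints': array([-1.3396,  0.4352,  0.025 ,  1.5741, -0.0116,  1.134 , -0.0751]), 'dq': array([ 0.0017,  0.0009,  0.0014,  0.0023,  0.0001,  0.0016, -0.0003]), 'joint_efforts': array([ -0.0009, -66.7871,   0.9846, -31.4461,  -0.0605,   0.0432,
         0.0001]), 'position': array([0.2048, 0.5903, 0.4039]), 'ee_rot': array([-0.522 , -3.0978,  0.0025]), 'force': array([0.1098, 0.1922, 0.1899]), 'ft_torque': array([-0.0124, -0.0154, -0.0003]), 'width': 0.9996409393749399}
scene {'mtx': array([[462.4562,   0.    , 253.645 ],
       [  0.    , 462.4562, 189.3533],
       [  0.    ,   0.    ,   1.    ]]), 'pose': array([[-0.7095,  0.5562, -0.4327,  1.2201],
       [ 0.7047,  0.5609, -0.4345,  0.689 ],
       [ 0.001 , -0.6132, -0.7899,  1.3014],
       [ 0.    ,  0.    ,  0.    ,  1.    ]])}
side {'mtx': array([[394.3801,   0.    , 257.8178],
       [  0.    , 394.3801, 184.0295],
       [  0.    ,   0.    ,   1.    ]]), 'pose': array([[ 0.8004, -0.3687,  0.4726, -0.0607],
       [-0.5994, -0.4959,  0.6283, -0.7796],
       [ 0.0027, -0.7862, -0.6179,  0.869 ],
       [ 0.    ,  0.    ,  0.    ,  1.    ]])}
wrist {'mtx': array([[297.3186,   0.    , 255.9229],
       [  0.    , 297.3186, 197.1758],
       [  0.    ,   0.    ,   1.    ]]), 'T_tool_cam': array([[ 0.0002, -0.9697, -0.2443,  0.0639],
       [ 1.    , -0.0002,  0.0015, -0.0002],
       [-0.0015, -0.2443,  0.9697,  0.0194],
       [ 0.    ,  0.    ,  0.    ,  1.    ]])}
```

View pics/scene0.png

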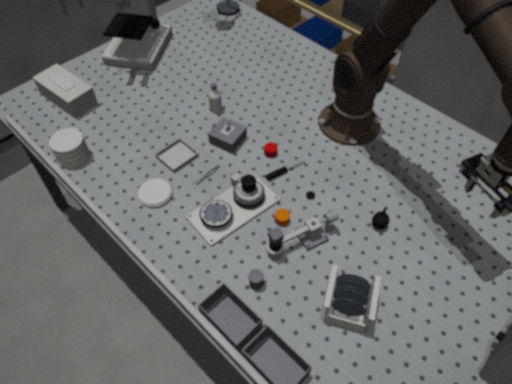

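View pics/side0.png

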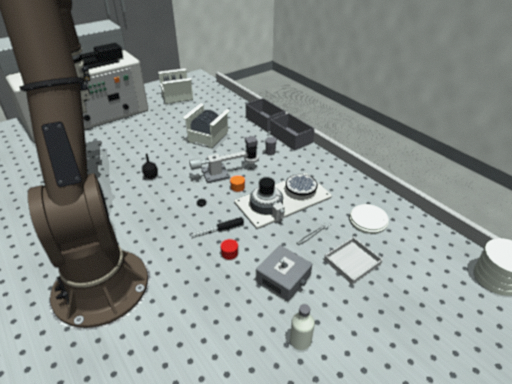

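View pics/wrist0.png

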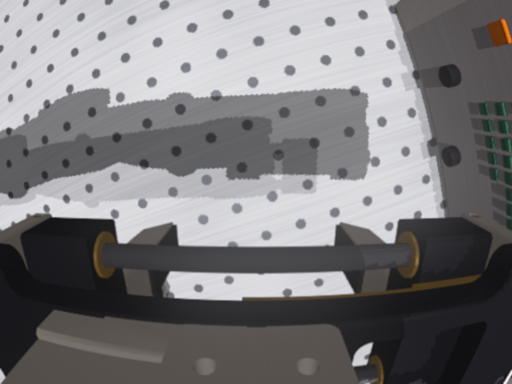

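The scene view shows the station at about (233,207), the cap at (249,183), the parked arm at (300,232), the supply at (228,134) and the tray at (177,155). The two decoy caps are the orange one at (282,215) and the red one at (270,149). The side view shows the same things. I'll zoom in next.

Run:
```python
import cv2
a=cv2.imread("pics/scene0.png"); b=cv2.imread("pics/side0.png")
cv2.imwrite("pics/sc_z.png",cv2.resize(a[105:270,140:350],None,fx=3.6,fy=3.6,interpolation=cv2.INTER_CUBIC))
cv2.imwrite("pics/si_z.png",cv2.resize(b[125:300,180:390],None,fx=3.4,fy=3.4,interpolation=cv2.INTER_CUBIC))
```

```text
(no output)
```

View pics/sc_z.png

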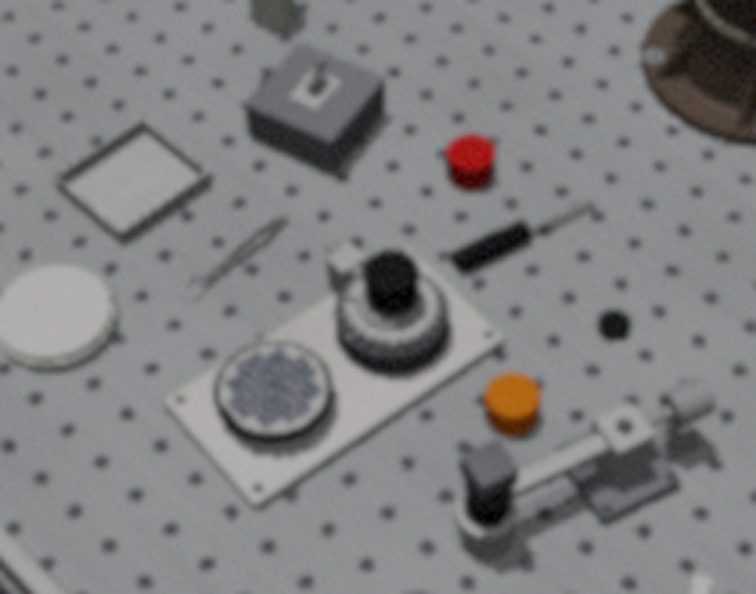

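View pics/si_z.png

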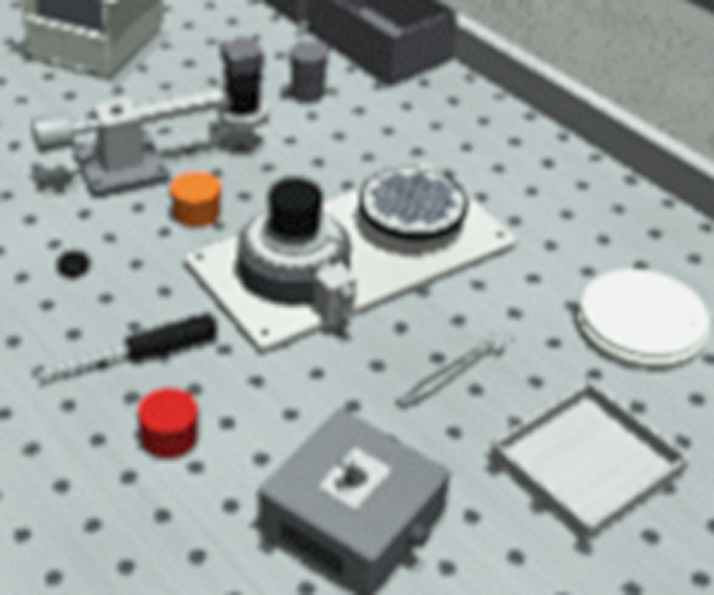

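```bash
cat > h.py <<'E'
import numpy as np,cv2
np.set_printoptions(precision=4,suppress=True)
from cell import arm
from scipy.spatial.transform import Rotation as Rn
def ray(name,uv):
    c=arm.camera_info(name);K=c["mtx"];P=c["pose"]
    d=np.linalg.inv(K)@[uv[0],uv[1],1]
    return P[:3,3],P[:3,:3]@d
def onz(o,d,z):
    return o+d*(z-o[2])/d[2]
def pt(name,uv,z): return onz(*ray(name,uv),z)
def wray(uv,pos,rv):
    c=arm.camera_info("wrist");K=c["mtx"];T=c["T_tool_cam"]
    v=(np.array(uv)-K[:2,2])/K[0,0]; r=np.linalg.norm(v)
    d=np.array([*(np.sin(r)*v/max(r,1e-9)),np.cos(r)])
    R=Rn.from_rotvec(rv).as_matrix()
    return pos+R@T[:3,3], R@T[:3,:3]@d
def sc(x,y): return ((x+.5)/3.6-.5+140,(y+.5)/3.6-.5+105)
def si(x,y): return ((x+.5)/3.4-.5+180,(y+.5)/3.4-.5+125)
E
python3 - <<'E'
from h import *
L=[("cap",.108,(391,268),(296,195)),("wafer",.0455,(274,389),(413,196)),("sleeve",.076,(626,425),(115,108)),
("camtop",.125,(489,458),(243,48)),("cw",.05,(693,402),(50,131)),
("sup0",.056,(308,45),(260,490)),("sup1",.056,(384,84),(345,412)),("sup3",.056,(248,105),(370,560)),
("toggle",.089,(320,70),(352,475)),
("plateA",.014,(415,248),(263,348)),("plateB",.014,(502,338),(187,260)),("plateC",.014,(258,503),(425,166)),("plateD",.014,(168,400),(513,240)),
("tr0",.022,(140,126),(592,532)),("tr1",.022,(210,180),(495,452)),("tr2",.022,(124,240),(590,392)),("tr3",.022,(60,184),(683,462)),
("red",.036,(472,149),(168,405)),("orange",.036,(513,390),(196,188)),("driver",.015,(490,247),(172,338))]
for n,z,a,b in L:
    print(n,pt("scene",sc(*a),z),pt("side",si(*b),z))
E
```

```text
cap [ 0.5487 -0.0108  0.108 ] [ 0.55   -0.0142  0.108 ]
wafer [ 0.6901 -0.0208  0.0455] [ 0.693  -0.0224  0.0455]
sleeve [0.5083 0.244  0.076 ] [0.5144 0.249  0.076 ]
camtop [0.6432 0.2028 0.125 ] [0.6461 0.2009 0.125 ]
cw [0.4308 0.2611 0.05  ] [0.4552 0.2868 0.05  ]
sup0 [ 0.3664 -0.3255  0.056 ] [ 0.3422 -0.2378  0.056 ]
sup1 [ 0.3496 -0.2253  0.056 ] [ 0.4464 -0.2143  0.056 ]
sup3 [ 0.4721 -0.3031  0.056 ] [ 0.3679 -0.3383  0.056 ]
toggle [ 0.4055 -0.2624  0.089 ] [ 0.3895 -0.2895  0.089 ]
plateA [ 0.4606 -0.0674  0.014 ] [ 0.4628 -0.0802  0.014 ]
plateB [0.4807 0.0716 0.014 ] [0.4763 0.0622 0.014 ]
plateC [0.7702 0.044  0.014 ] [0.767 0.038 0.014]
plateD [ 0.7557 -0.0992  0.014 ] [ 0.7541 -0.1064  0.014 ]
tr0 [ 0.5536 -0.3875  0.022 ] [ 0.5416 -0.4031  0.022 ]
tr1 [ 0.5512 -0.2765  0.022 ] [ 0.5386 -0.2992  0.022 ]
tr2 [ 0.6652 -0.2757  0.022 ] [ 0.6528 -0.2995  0.022 ]
tr3 [ 0.6645 -0.3812  0.022 ] [ 0.6548 -0.3992  0.022 ]
red [ 0.3372 -0.1075  0.036 ] [ 0.3443 -0.1051  0.036 ]
orange [0.5298 0.1304 0.036 ] [0.5331 0.1282 0.036 ]
driver [ 0.4067 -0.0147  0.015 ] [ 0.4033 -0.021   0.015 ]
```

```bash
cat >> h.py <<'E'
def yaw(R): return np.arctan2(R[1,0],R[0,0])
def plan(x,y,z,psi_deg,rel=None):
    "shift (mm) & twist from measured pose to TCP target, tool down"
    s=arm.observe(); R=Rn.from_rotvec(s["ee_rot"]).as_matrix()
    d=R.T@(np.array([x,y,z])-s["position"])*1000
    tw=-(np.radians(psi_deg)-yaw(R)); tw=(tw+np.pi)%(2*np.pi)-np.pi
    print("yaw",np.degrees(yaw(R)),"shift",d,"twist",tw,"dist",np.linalg.norm(d))
def snap(name,fn):
    s=arm.observe(); im=arm.get_image(name); cv2.imwrite("pics/"+fn,im[:,:,::-1])
    np.savez("pics/"+fn+".npz",pos=s["position"],rv=s["ee_rot"]); return im
E
python3 - <<'E'
from h import *
s=arm.observe();print(s["clock"]);print(Rn.from_rotvec(s["ee_rot"]).as_matrix())
plan(.512,.246,.40,161)
E
```

```text
0.15
[[-0.9448  0.3277 -0.0003]
 [ 0.3277  0.9448 -0.0012]
 [-0.0001 -0.0012 -1.    ]]
yaw 160.87265763267584 shift [-403.1052 -224.6466    4.4665] twist -0.0022225435870906196 dist 461.4973641989689
```

{"fn": "move_arm", "kwargs": {
  "steps": [
    [-403,-225,0,0],
    [-403,-225,0,0],
    [-403,-225,0,0],
    [-403,-225,0,0],
    [-403,-225,0,0],
    [-403,-225,0,0],
    [-403,-225,0,0],
    [-403,-225,0,0],
    [-403,-225,0,0],
    [-403,-225,0,0],
    [-403,-225,0,0]
  ]
}}

```text
clock: 1.52
position: [0.5109, 0.2473, 0.4046]
ee_rot: [-0.518, -3.098, -0.001]
force: [0.4, -0.6, -0.3]
width: 0.998
```

Run:
```python
from h import *
s=arm.observe();print(s["clock"],s["joints"],s["position"],s["force"])
snap("wrist","w1.png")
plan(.55,-.012,.40,90)
```

```text
1.525 [-0.676   0.3405  0.1756  1.7269 -0.0669  1.0802  0.7607] [0.5109 0.2473 0.4046] [ 0.4311 -0.6481 -0.2714]
yaw 161.00407357706226 shift [-121.2506 -232.3383    4.5669] twist 1.2392548662480447 dist 262.1138431380763
```

View pics/w1.png

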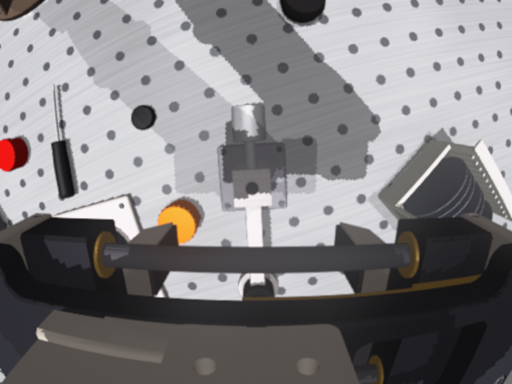

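Run:
```python
import cv2
a=cv2.imread("pics/w1.png")
cv2.imwrite("pics/w1z.png",cv2.resize(a[90:310,170:340],None,fx=2.7,fy=2.7,interpolation=cv2.INTER_CUBIC))
```

```text
(no output)
```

View pics/w1z.png

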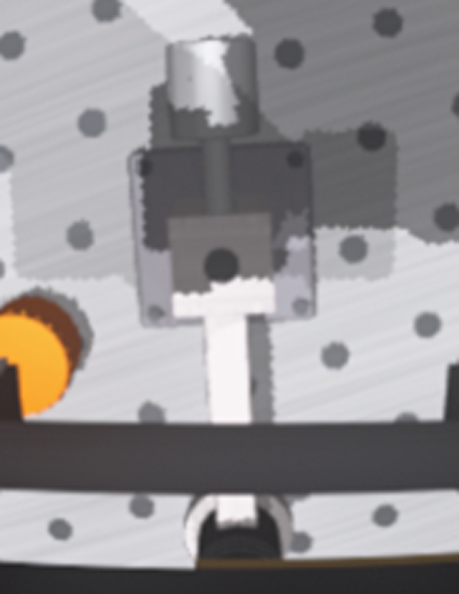

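{"fn": "move_arm", "kwargs": {
  "steps": [
    [-121,-232,5,1.239],
    [-121,-232,5,1.239],
    [-121,-232,5,1.239],
    [-121,-232,5,1.239],
    [-121,-232,5,1.239],
    [-121,-232,5,1.239],
    [-121,-232,5,1.239],
    [-121,-232,5,1.239],
    [-121,-232,5,1.239]
  ]
}}

```text
clock: 2.7
position: [0.5501, -0.0124, 0.3998]
ee_rot: [-2.22, -2.223, -0.0]
force: [0.5, -0.9, -1.2]
width: 1.002
```

Run:
```python
from h import *
s=arm.observe();print(s["clock"],s["joints"],s["position"],s["ee_rot"],s["force"])
snap("wrist","w2.png")
```

```text
2.7 [-0.4725  0.3365  0.529   1.7962 -0.1924  1.0601  0.1282] [ 0.5501 -0.0124  0.3998] [-2.2196 -2.2231 -0.0003] [ 0.4608 -0.9462 -1.1606]
```

View pics/w2.png

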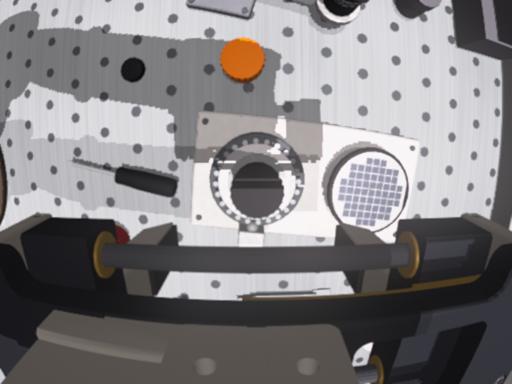

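Run:
```python
from h import *
f=np.load("pics/w1.png.npz")
w=lambda uv,z:onz(*wray(uv,f["pos"],f["rv"]),z)
z=lambda x,y:((x+.5)/2.7-.5+170,(y+.5)/2.7-.5+90)
print("sleeve",w(z(221.5,265),.076),[w(z(*c),.076) for c in[(170,216),(272,214),(274,314),(173,316)]])
print("rest",[w(z(*c),.016) for c in[(135,148),(311,145),(316,316),(141,325)]])
f=np.load("pics/w2.png.npz")
print("cap",w((257,190),.108),"wafer",w((369.5,188),.0455))
a=cv2.imread("pics/w2.png")
cv2.imwrite("pics/w2z.png",cv2.resize(a[105:305,185:425],None,fx=3.2,fy=3.2,interpolation=cv2.INTER_CUBIC))
```

```text
sleeve [0.5121 0.2437 0.076 ] [array([0.4871, 0.2311, 0.076 ]), array([0.4993, 0.2689, 0.076 ]), array([0.5379, 0.257 , 0.076 ]), array([0.5255, 0.2184, 0.076 ])]
rest [array([0.4589, 0.2189, 0.016 ]), array([0.484, 0.296, 0.016]), array([0.5625, 0.2732, 0.016 ]), array([0.5394, 0.1921, 0.016 ])]
cap [ 0.5525 -0.0089  0.108 ] wafer [ 0.689  -0.0198  0.0455]
```

View pics/w2z.png

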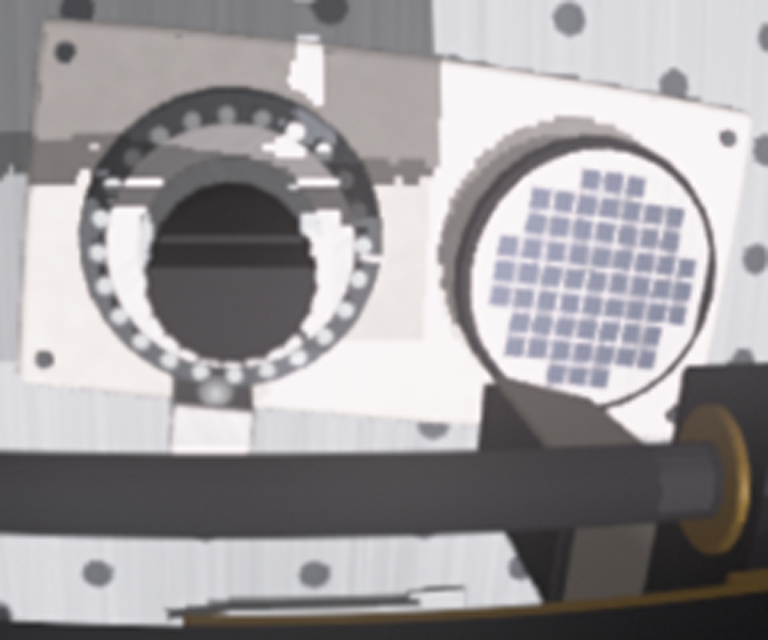

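Run:
```python
from h import *
f=np.load("pics/w2.png.npz")
w=lambda uv,z:onz(*wray(uv,f["pos"],f["rv"]),z)
z=lambda x,y:((x+.5)/3.2-.5+185,(y+.5)/3.2-.5+105)
print("cap",w(z(231.5,271),.108),"ring",w(z(231,236),.055),"wafer",w(z(590.5,275),.0455))
P=[w(z(*c),.014) for c in[(43,20),(750,115),(20,380)]]
print(P,np.degrees(np.arctan2(*(P[1]-P[0])[1::-1])))
plan(.5515,-.010,.252,90)
```

```text
cap [ 0.5525 -0.0083  0.108 ] ring [ 0.5524 -0.0076  0.055 ] wafer [ 0.6889 -0.023   0.0455]
[array([0.48  , 0.0699, 0.014 ]), array([0.7733, 0.0404, 0.014 ]), array([ 0.4654, -0.0755,  0.014 ])] -5.751657879670963
yaw 90.04980665014267 shift [  2.5216   1.4269 147.7615] twist 0.0008692900343785226 dist 147.78985862244022
```

{"fn": "move_arm", "kwargs": {
  "steps": [
    [4,2,60,0],
    [4,2,110,0],
    [4,2,135,0],
    [4,2,146,0],
    [4,2,146,0]
  ]
}}

```text
clock: 3.38
position: [0.5522, -0.009, 0.2537]
ee_rot: [-2.223, -2.22, 0.0]
force: [-0.3, 0.5, 1.2]
width: 0.997
```

{"fn": "move_arm", "kwargs": {
  "steps": [
    [0,0,0,0],
    [0,0,0,0],
    [0,0,0,0],
    [0,0,0,0],
    [0,0,0,0],
    [0,0,0,0]
  ],
  "grip": 40,
  "grip_force": 20
}}

```text
clock: 4.12
position: [0.5519, -0.009, 0.2539]
ee_rot: [-2.223, -2.219, 0.0]
force: [-3.2, 0.3, 4.8]
width: 0.548
```

Run:
```python
from h import *
s=arm.observe();print(s["clock"],s["position"],s["force"],s["width"]*91.8)
snap("wrist","w3.png")
```

```text
4.125 [ 0.5519 -0.009   0.2539] [-3.1823  0.3017  4.8225] 50.317608110539574
```

View pics/w3.png

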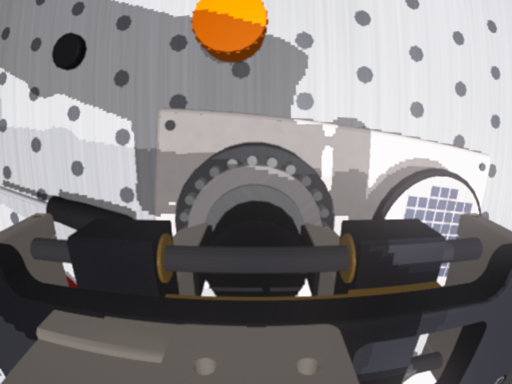

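{"fn": "move_arm", "kwargs": {
  "steps": [
    [0,0,-10,0],
    [0,0,-30,0],
    [0,0,-60,0],
    [0,0,-110,0],
    [0,0,-140,0],
    [0,0,-140,0]
  ]
}}

```text
clock: 4.92
position: [0.5529, -0.0093, 0.3966]
ee_rot: [2.222, 2.217, 0.007]
force: [0.1, -0.3, -0.3]
width: 0.549
```

Run:
```python
from h import *
s=arm.observe();print(s["clock"],s["position"],s["force"],s["width"]*91.8)
plan(.605,-.335,.38,90)
snap("scene","s4.png")
```

```text
4.925 [ 0.5529 -0.0093  0.3966] [ 0.0684 -0.2963 -0.2872] 50.36122025771091
yaw 89.8726618938397 shift [-325.6036   52.775    16.6091] twist -0.0022224692157513104 dist 330.27071410776284
```

{"fn": "move_arm", "kwargs": {
  "steps": [
    [-326,53,16,0],
    [-326,53,16,0],
    [-326,53,16,0],
    [-326,53,16,0],
    [-326,53,16,0],
    [-326,53,16,0],
    [-326,53,16,0],
    [-326,53,16,0]
  ]
}}

```text
clock: 5.98
position: [0.6049, -0.333, 0.377]
ee_rot: [-2.22, -2.22, -0.001]
force: [-0.4, 0.0, 0.0]
width: 0.545
```

Run:
```python
from h import *
s=arm.observe();print(s["clock"],s["joints"],s["position"],s["force"],s["width"]*91.8)
snap("wrist","w5.png")
```

```text
5.975 [ 0.0981  0.6037  0.5487  1.4592 -0.3284  1.1724  0.6963] [ 0.6049 -0.333   0.377 ] [-0.3533  0.0177  0.0415] 50.02180129292864
```

View pics/w5.png

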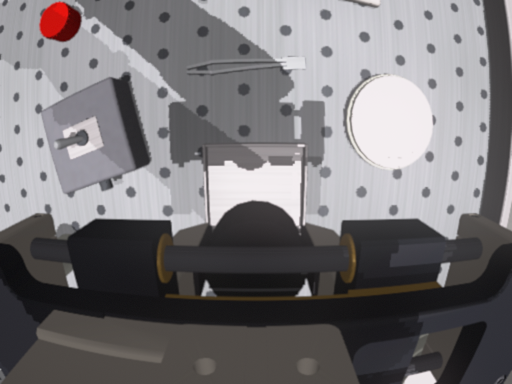

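View pics/s4.png

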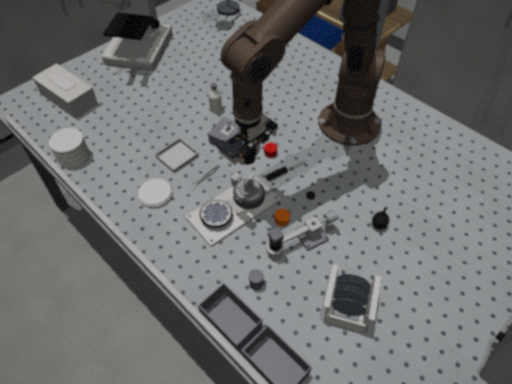

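Run:
```python
from h import *
f=np.load("pics/w5.png.npz")
w=lambda uv,z:onz(*wray(uv,f["pos"],f["rv"]),z)
for n,uv,z in [("trL",(204,146),.022),("trR",(306,145),.022),("trL2",(204,215),.022),("tip",(62,142),.089),("pivot?",(88,136),.062),
 ("s0",(42,112),.056),("s1",(122,80),.056),("s2",(150,160),.056),("s3",(65,192),.056)]: print(n,w(uv,z))
a=cv2.imread("pics/w5.png")
cv2.imwrite("pics/w5z.png",cv2.resize(a[60:210,20:170],None,fx=4,fy=4,interpolation=cv2.INTER_CUBIC))
```

```text
trL [ 0.5469 -0.2917  0.022 ]
trR [ 0.6628 -0.2906  0.022 ]
trL2 [ 0.5439 -0.3737  0.022 ]
tip [ 0.4024 -0.2754  0.089 ]
pivot? [ 0.4203 -0.2721  0.062 ]
s0 [ 0.3464 -0.2369  0.056 ]
s1 [ 0.4624 -0.2138  0.056 ]
s2 [ 0.4933 -0.3025  0.056 ]
s3 [ 0.3743 -0.3369  0.056 ]
```

View pics/w5z.png

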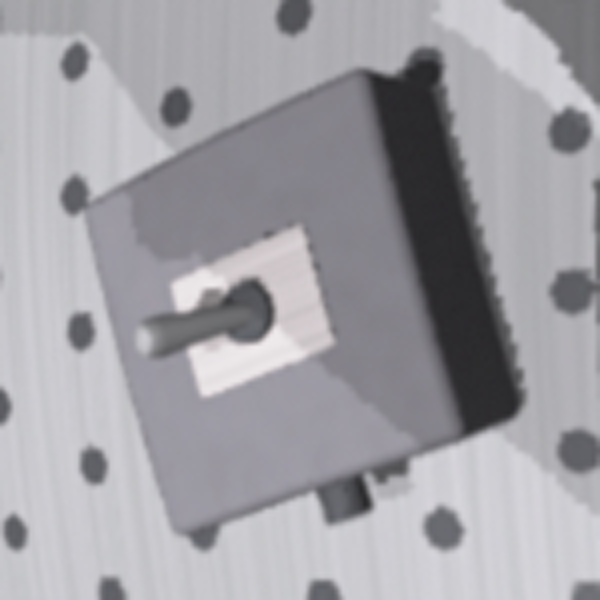

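{"fn": "move_arm", "kwargs": {
  "steps": [
    [-13,0,50,0],
    [-13,0,100,0],
    [-13,0,140,0],
    [-13,0,170,0],
    [-13,0,183,0],
    [-13,0,190,0],
    [-13,0,190,0],
    [-13,0,190,0]
  ]
}}

```text
clock: 7.02
position: [0.6048, -0.3483, 0.189]
ee_rot: [2.222, 2.218, 0.001]
force: [0.1, -0.8, 0.7]
width: 0.55
```

{"fn": "move_arm", "kwargs": {
  "steps": [
    [0,0,0,0],
    [0,0,0,0],
    [0,0,0,0]
  ],
  "grip": 61
}}

```text
clock: 7.4
position: [0.6044, -0.3482, 0.1879]
ee_rot: [2.224, 2.219, 0.0]
force: [0.2, 0.4, 0.3]
width: 0.661
```

{"fn": "move_arm", "kwargs": {
  "steps": [
    [0,0,-15,0],
    [0,0,-40,0],
    [0,0,-100,0],
    [0,0,-160,0],
    [0,0,-214,0],
    [0,0,-214,0],
    [0,0,-214,0]
  ]
}}

```text
clock: 8.28
position: [0.6041, -0.3479, 0.4022]
ee_rot: [2.224, 2.219, 0.001]
force: [0.4, 0.3, 0.5]
width: 0.661
```

Run:
```python
from h import *
s=arm.observe();print(s["clock"],s["joints"],s["position"],s["force"],s["width"]*91.8)
snap("wrist","w6.png")
plan(.552,-.009,.40,90)
plan(.43,-.30,.40,90)
```

```text
8.275 [ 0.1166  0.5971  0.5611  1.4082 -0.3237  1.228   0.706 ] [ 0.6041 -0.3479  0.4022] [0.4345 0.2951 0.5108] 60.69159338425179
yaw 89.88283657371186 shift [338.6296 -52.7992   1.4204] twist -0.002044887551646113 dist 342.7240703699184
yaw 89.88283657371186 shift [  47.3809 -174.2041    1.2785] twist -0.002044887551646113 dist 180.5371180506819
```

View pics/w6.png

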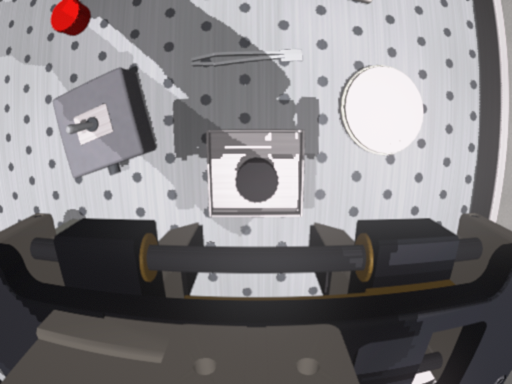

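The cap sits in the middle of the tray, at (257,180). Next I'll look at the bare spigot.

{"fn": "move_arm", "kwargs": {
  "steps": [
    [339,-53,2,0],
    [339,-53,2,0],
    [339,-53,2,0],
    [339,-53,2,0],
    [339,-53,2,0],
    [339,-53,2,0],
    [339,-53,2,0],
    [339,-53,2,0]
  ],
  "grip": 90
}}

```text
clock: 9.32
position: [0.5519, -0.0097, 0.399]
ee_rot: [-2.224, -2.218, 0.003]
force: [1.0, -1.0, -0.0]
width: 0.983
```

Run:
```python
from h import *
s=arm.observe();print(s["clock"],s["joints"],s["position"],s["force"],s["width"]*91.8)
a=snap("wrist","w7.png")[:,:,::-1]
cv2.imwrite("pics/w7z.png",cv2.resize(a[115:245,190:330],None,fx=4.5,fy=4.5,interpolation=cv2.INTER_CUBIC))
```

```text
9.325 [-0.4939  0.3438  0.5537  1.7937 -0.2032  1.0626  0.1307] [ 0.5519 -0.0097  0.399 ] [ 1.0135 -1.0042 -0.0201] 90.21919186403672
```

View pics/w7z.png

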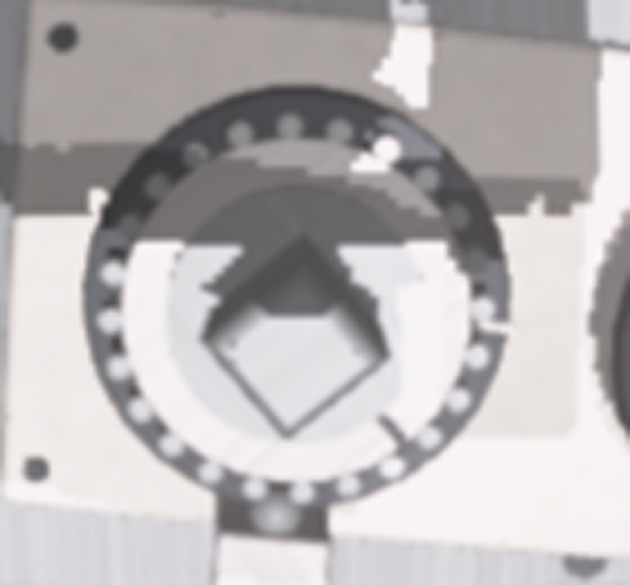

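Run:
```python
from h import *
f=np.load("pics/w7.png.npz")
w=lambda uv,z:onz(*wray(uv,f["pos"],f["rv"]),z)
z=lambda x,y:((x+.5)/4.5-.5+190,(y+.5)/4.5-.5+115)
l,b,r=[w(z(*c),.094) for c in[(203,338),(288,436),(388,353)]]; t=w(z(308,236),.062)
print(l,b,r,t,(l+r)/2)
ang=lambda d:np.degrees(np.arctan2(d[1],d[0]))
print("edges",ang(b-l),ang(r-b),np.linalg.norm(b-l),np.linalg.norm(r-b),"diag",ang(r-l)) 
print("ring", w(z(297,297),.055),"shoulder",w(z(294,316),.062))
m0=w(z(380,415),.062);m1=w(z(410,448),.062);print("mark",m0,m1,ang(m1-m0),ang(m1-(l+r)/2))
plan(.5121,.2437,.27,161.5)
```

```text
[ 0.5319 -0.0092  0.094 ] [ 0.5505 -0.0316  0.094 ] [ 0.5725 -0.0126  0.094 ] [0.5551 0.0086 0.062 ] [ 0.5522 -0.0109  0.094 ]
edges -50.45021757951728 40.729614405736775 0.02910548163078736 0.02909335605886454 diag -4.872487389811933
ring [ 0.5524 -0.0077  0.055 ] shoulder [ 0.5517 -0.011   0.062 ]
mark [ 0.5729 -0.036   0.062 ] [ 0.5805 -0.0446  0.062 ] -48.41881177514453 -49.99927941150329
yaw 89.78235900185491 shift [253.8901 -40.7423 129.0331] twist -1.2517089671809043 dist 287.6971989853964
```

{"fn": "move_arm", "kwargs": {
  "steps": [
    [254,-41,50,-1.265],
    [254,-41,90,-1.265],
    [254,-41,90,-1.265],
    [254,-41,90,-1.265],
    [254,-41,90,-1.265],
    [254,-41,90,-1.265],
    [254,-41,90,-1.265],
    [254,-41,90,-1.265],
    [254,-41,90,-1.265]
  ]
}}

```text
clock: 10.5
position: [0.5121, 0.2442, 0.3096]
ee_rot: [-0.489, -3.103, 0.0]
force: [0.5, 0.3, -1.2]
width: 0.984
```

Run:
```python
from h import *
s=arm.observe();print(s["clock"],s["joints"],s["position"],s["force"],s["width"]*91.8)
a=snap("wrist","w8.png")[:,:,::-1]
cv2.imwrite("pics/w8z.png",cv2.resize(a[100:300,150:360],None,fx=2.9,fy=2.9,interpolation=cv2.INTER_CUBIC))
plan(.5121,.2437,.223,162.5)
```

```text
10.5 [-0.6513  0.4392  0.1536  1.8391 -0.085   0.8699  0.8008] [0.5121 0.2442 0.3096] [ 0.4999  0.3036 -1.1793] 90.36794231484076
yaw 162.13495149395013 shift [-0.3454 -0.6191 86.6437] twist -0.006371298360056787 dist 86.646633612808
```

View pics/w8z.png

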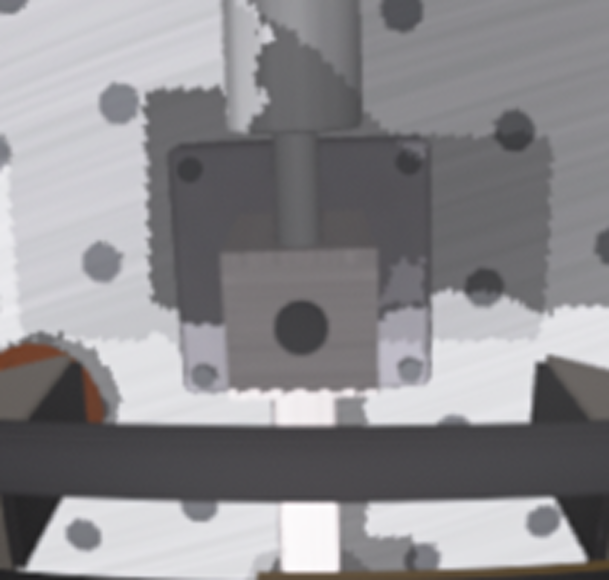

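Run:
```python
from h import *
f=np.load("pics/w8.png.npz")
w=lambda uv,z:onz(*wray(uv,f["pos"],f["rv"]),z)
z=lambda x,y:((x+.5)/2.9-.5+150,(y+.5)/2.9-.5+100)
C=[w(z(*c),.076) for c in[(222,252),(377,248),(380,387),(228,389)]]
ang=lambda d:np.degrees(np.arctan2(d[1],d[0]))
print(C,np.mean(C,0),w(z(301,327),.076),[np.linalg.norm(C[i]-C[i-1]) for i in range(4)])
print(ang(C[2]-C[1]),ang(C[3]-C[0]),ang(C[1]-C[0])-90,ang(C[2]-C[3])-90)
```

```text
[array([0.4882, 0.2289, 0.076 ]), array([0.4994, 0.2668, 0.076 ]), array([0.5357, 0.2567, 0.076 ]), array([0.5238, 0.218 , 0.076 ])] [0.5118 0.2426 0.076 ] [0.5133 0.2419 0.076 ] [np.float64(0.037278687901293385), np.float64(0.03946255393001666), np.float64(0.037759218501714376), np.float64(0.040484271910426056)]
-15.452736074585268 -17.006206569987622 -16.430800591216084 -17.105766672530564
```

{"fn": "move_arm", "kwargs": {
  "steps": [
    [-1,-1.5,40,-0.015],
    [-1,-1.5,70,-0.015],
    [-1,-1.5,86,-0.015],
    [-1,-1.5,86,-0.015],
    [-1,-1.5,86,-0.015]
  ]
}}

```text
clock: 11.18
position: [0.5126, 0.2436, 0.2247]
ee_rot: [0.459, 3.107, 0.001]
force: [-0.2, -0.4, -0.3]
width: 0.982
```

{"fn": "move_arm", "kwargs": {
  "steps": [
    [0,0,0,0],
    [0,0,0,0],
    [0,0,0,0],
    [0,0,0,0],
    [0,0,0,0],
    [0,0,0,0],
    [0,0,0,0]
  ],
  "grip": 30,
  "grip_force": 40
}}

```text
clock: 12.05
position: [0.5121, 0.2432, 0.2237]
ee_rot: [-0.459, -3.108, 0.001]
force: [-0.7, -2.2, 1.1]
width: 0.434
```

Run:
```python
from h import *
s=arm.observe();print(s["clock"],s["joints"],s["position"],s["ee_rot"],s["force"],s["width"]*91.8)
a=snap("wrist","w9.png")[:,:,::-1]
cv2.imwrite("pics/w9z.png",cv2.resize(a[100:320,150:360],None,fx=2.7,fy=2.7,interpolation=cv2.INTER_CUBIC))
```

```text
12.05 [-0.6285  0.5542  0.1272  1.9088 -0.1055  0.6853  0.8393] [0.5121 0.2432 0.2237] [-0.4587 -3.1077  0.0005] [-0.7108 -2.1567  1.1343] 39.86165854517164
```

View pics/w9z.png

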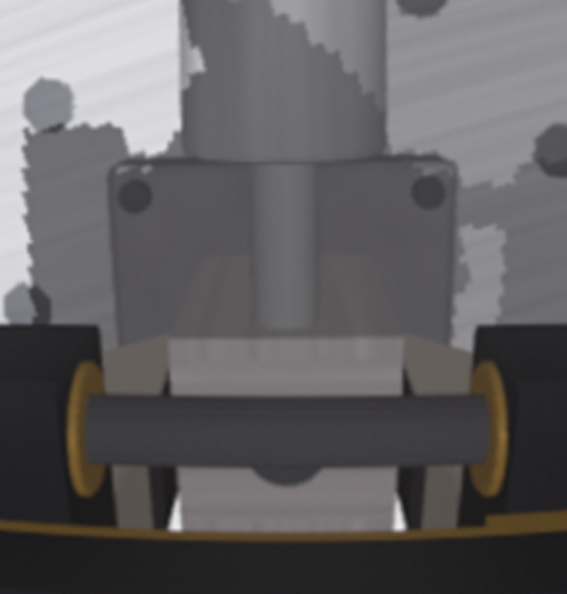

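Run:
```python
from h import *
f=np.load("pics/w9.png.npz")
w=lambda uv,z:onz(*wray(uv,f["pos"],f["rv"]),z)
z=lambda x,y:((x+.5)/2.7-.5+150,(y+.5)/2.7-.5+100)
R=Rn.from_rotvec(f["rv"]).as_matrix()
for c in [(287,338),(170,338),(403,338),(287,530)]: print(R.T@(w(z(*c),.076)-f["pos"])*1000)
print(np.degrees(yaw(R)))
```

```text
[ 18.5623  -0.0009 147.7016]
[ 18.4718 -19.9423 147.7092]
[ 18.4628  19.7761 147.694 ]
[-19.9432   0.0087 147.694 ]
163.2087383382255
```

{"fn": "move_arm", "kwargs": {
  "steps": [
    [0,0,-5,0],
    [0,0,-20,0],
    [0,0,-40,0],
    [0,0,-80,0],
    [0,0,-112,0],
    [0,0,-112,0]
  ]
}}

```text
clock: 12.85
position: [0.5129, 0.2437, 0.3389]
ee_rot: [0.458, 3.104, 0.006]
force: [-0.6, 0.1, -4.1]
width: 0.434
```

Run:
```python
from h import *
s=arm.observe();print(s["clock"],s["position"],s["ee_rot"],s["force"],s["ft_torque"],s["width"]*91.8)
plan(.5515,-.0087,.336,129.8)
```

```text
12.85 [0.5129 0.2437 0.3389] [0.4578 3.1036 0.0058] [-0.5933  0.0707 -4.1443] [ 0.0298 -0.0257  0.0343] 39.838041913031354
yaw 163.21879323161588 shift [-109.8264 -230.528     2.2787] twist 0.5832679739348925 dist 255.36283244967458
```

{"fn": "move_arm", "kwargs": {
  "steps": [
    [-25,-50,0,0.12],
    [-50,-100,0,0.24],
    [-75,-150,0,0.36],
    [-95,-195,0,0.48],
    [-106,-222,0,0.56],
    [-110,-230.5,0,0.583],
    [-110,-230.5,0,0.583],
    [-110,-230.5,0,0.583]
  ]
}}

```text
clock: 13.85
position: [0.5509, -0.007, 0.3354]
ee_rot: [-1.327, -2.847, -0.001]
force: [-0.2, -0.0, -5.2]
width: 0.43
```

Run:
```python
from h import *
s=arm.observe();print(s["clock"],s["joints"],s["position"],s["force"],s["ft_torque"],s["width"]*91.8)
plan(.5515,-.0087,.25,129.8)
snap("wrist","w10.png")
for n in ("scene","side"):
    a=snap(n,n+"10.png")[:,:,::-1]
    o=(200,130) if n=="scene" else (220,110)
    cv2.imwrite(f"pics/{n}10z.png",cv2.resize(a[o[1]:o[1]+110,o[0]:o[0]+140],None,fx=5,fy=5,interpolation=cv2.INTER_CUBIC))
```

```text
13.85 [-0.3447  0.3933  0.3507  1.8638 -0.1684  0.9137  0.7833] [ 0.5509 -0.007   0.3354] [-0.2195 -0.0088 -5.2265] [-0.0561 -0.0207  0.0291] 39.51613946882229
yaw 130.02657501747734 shift [-1.7698 -0.597  85.4325] twist 0.003954480057743126 dist 85.45294479875663
```

View pics/side10z.png

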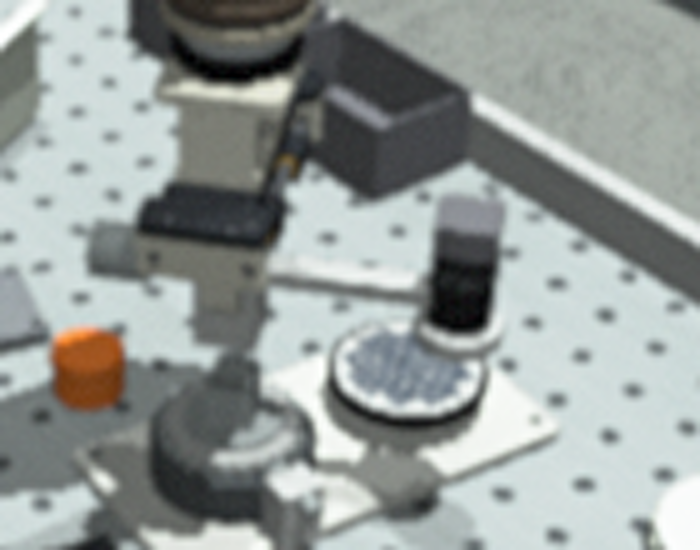

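View pics/scene10z.png

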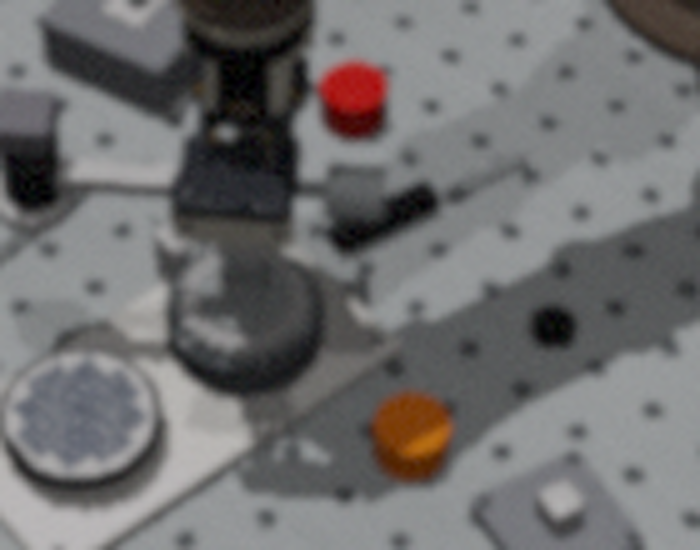

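{"fn": "move_arm", "kwargs": {
  "steps": [
    [-1.8,-0.6,8,0],
    [-1.8,-0.6,16,0],
    [-1.8,-0.6,22,0],
    [-1.8,-0.6,27,0],
    [-1.8,-0.6,30,0],
    [-1.8,-0.6,30,0]
  ]
}}

```text
clock: 14.75
position: [0.5516, -0.0109, 0.3056]
ee_rot: [-1.332, -2.845, 0.0]
force: [-1.0, -1.1, -4.9]
width: 0.432
```

Run:
```python
from h import *
s=arm.observe();print(s["clock"],s["position"],s["force"],s["ft_torque"],s["width"]*91.8)
a=snap("wrist","w11.png")
for n in ("side",):
    a=snap(n,n+"11.png")[:,:,::-1]
    o=(220,110)
    cv2.imwrite(f"pics/{n}11z.png",cv2.resize(a[o[1]:o[1]+110,o[0]:o[0]+140],None,fx=5,fy=5,interpolation=cv2.INTER_CUBIC))
```

```text
14.75 [ 0.5516 -0.0109  0.3056] [-1.0116 -1.1333 -4.8951] [-0.057 -0.014  0.04 ] 39.63142452007437
```

View pics/side11z.png

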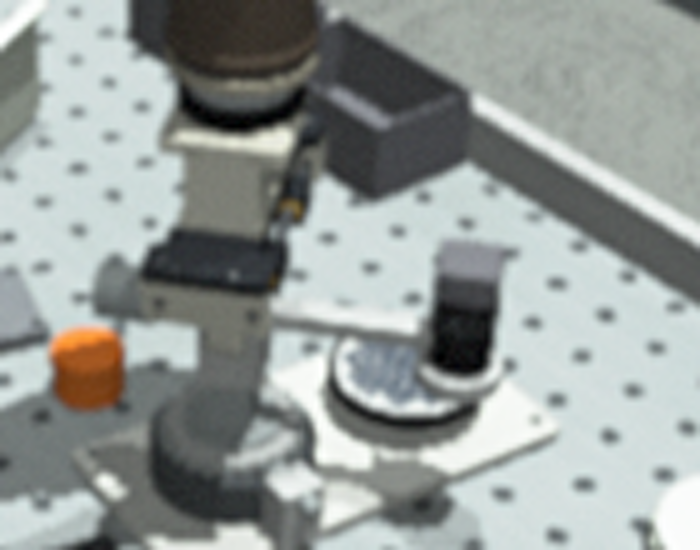

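{"fn": "move_arm", "kwargs": {
  "steps": [
    [0.8,0.6,2,0],
    [0.8,0.6,5,0],
    [0.8,0.6,8,0],
    [0.8,0.6,11,0],
    [0.8,0.6,11,0]
  ]
}}

```text
clock: 15.48
position: [0.5514, -0.01, 0.2943]
ee_rot: [-1.332, -2.844, 0.001]
force: [-1.2, -1.5, -6.3]
width: 0.431
```

Run:
```python
from h import *
s=arm.observe();print(s["clock"],s["position"],s["force"],s["ft_torque"],s["width"]*91.8,np.degrees(yaw(Rn.from_rotvec(s["ee_rot"]).as_matrix())))
```

```text
15.475 [ 0.5514 -0.01    0.2943] [-1.2253 -1.4585 -6.3062] [-0.3549  0.2589 -0.0289] 39.56510273274238 129.80432274338867
```

{"fn": "move_arm", "kwargs": {
  "steps": [
    [0,0,4,0],
    [0,0,8,0],
    [0,0,12,0],
    [0,0,16,0],
    [0,0,19,0],
    [0,0,22,0],
    [0,0,22,0]
  ]
}}

```text
clock: 16.35
position: [0.5513, -0.01, 0.2723]
ee_rot: [-1.332, -2.845, 0.001]
force: [-2.7, -3.6, -6.4]
width: 0.429
```

Run:
```python
from h import *
s=arm.observe();print(s["clock"],s["position"],s["force"],s["ft_torque"],s["width"]*91.8,np.degrees(yaw(Rn.from_rotvec(s["ee_rot"]).as_matrix())))
```

```text
16.35 [ 0.5513 -0.01    0.2723] [-2.6517 -3.6403 -6.3729] [-0.9287  0.6314 -0.0712] 39.42551621409379 129.8106185434669
```

{"fn": "move_arm", "kwargs": {
  "steps": [
    [0,-0.6,1,0],
    [0,-0.6,2,0],
    [0,-0.6,3,0],
    [0,-0.6,4,0],
    [0,-0.6,4,0]
  ]
}}

```text
clock: 16.98
position: [0.5512, -0.0102, 0.2696]
ee_rot: [1.332, 2.845, 0.001]
force: [-6.0, -3.0, 8.0]
width: 0.431
```

Run:
```python
from h import *
s=arm.observe();print(s["clock"],s["position"],s["force"],s["ft_torque"],s["width"]*91.8,np.degrees(yaw(Rn.from_rotvec(s["ee_rot"]).as_matrix())))
```

```text
16.975 [ 0.5512 -0.0102  0.2696] [-5.9632 -3.0293  7.9805] [-0.6564  1.4982 -0.0264] 39.60108115306238 129.81295292503663
```

{"fn": "move_arm", "kwargs": {
  "steps": [
    [0.5,-0.6,1,0],
    [0.5,-0.6,1,0],
    [0.3,-0.5,0,0],
    [0.3,-0.5,0,-0.065],
    [0.3,-0.6,0,-0.13],
    [0.3,-0.7,0,-0.195],
    [0.2,-0.8,0,-0.262],
    [0.2,-0.8,0,-0.262],
    [0.2,-0.8,0,-0.262]
  ]
}}

```text
clock: 18.1
position: [0.551, -0.0111, 0.2696]
ee_rot: [0.949, 2.992, 0.001]
force: [-3.0, -3.9, 5.4]
width: 0.434
```

Run:
```python
from h import *
s=arm.observe();print(s["clock"],s["position"],s["force"],s["ft_torque"],s["width"]*91.8,np.degrees(yaw(Rn.from_rotvec(s["ee_rot"]).as_matrix())))
snap("wrist","w12.png")
```

```text
18.1 [ 0.551  -0.0111  0.2696] [-2.9954 -3.9425  5.416 ] [-1.0115  0.7764  0.0979] 39.8612501708578 144.81223562097534
```

View pics/w12.png

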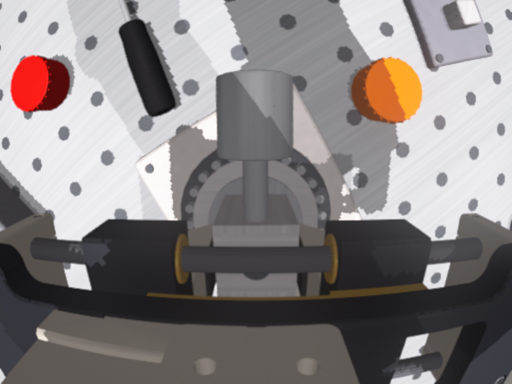

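{"fn": "move_arm", "kwargs": {
  "steps": [
    [0,-0.2,0,-0.065],
    [0,-0.3,0,-0.13],
    [0,-0.3,0,-0.195],
    [0,-0.4,0,-0.262],
    [0,-0.4,0,-0.262],
    [0,-0.4,0,-0.262],
    [0,-0.5,0,-0.327],
    [0,-0.5,0,-0.392],
    [0,-0.6,0,-0.457],
    [0,-0.6,0,-0.524],
    [0,-0.6,0,-0.594],
    [0,-0.6,0,-0.594],
    [0,-0.6,0,-0.56],
    [0,-0.6,0,-0.524],
    [0,-0.6,0,-0.524],
    [0,-0.6,0,-0.524]
  ]
}}

```text
clock: 20.15
position: [0.551, -0.0108, 0.2696]
ee_rot: [0.143, 3.135, 0.001]
force: [-0.6, -1.1, 6.2]
width: 0.432
```

Run:
```python
from h import *
s=arm.observe();print(s["clock"],s["joints"],s["position"],s["force"],s["ft_torque"],s["width"]*91.8,np.degrees(yaw(Rn.from_rotvec(s["ee_rot"]).as_matrix())))
snap("wrist","w13.png")
for n in ("scene","side"):
    a=snap(n,n+"13.png")[:,:,::-1]
    o=(190,130) if n=="scene" else (220,110)
    cv2.imwrite(f"pics/{n}13z.png",cv2.resize(a[o[1]:o[1]+110,o[0]:o[0]+140],None,fx=5,fy=5,interpolation=cv2.INTER_CUBIC))
```

```text
20.15 [-0.157   0.4668  0.1084  1.9143 -0.0712  0.7609  1.4711] [ 0.551  -0.0108  0.2696] [-0.6456 -1.1271  6.1554] [-0.416   0.23   -0.0539] 39.61631932054959 174.78435288548448
```

View pics/w13.png

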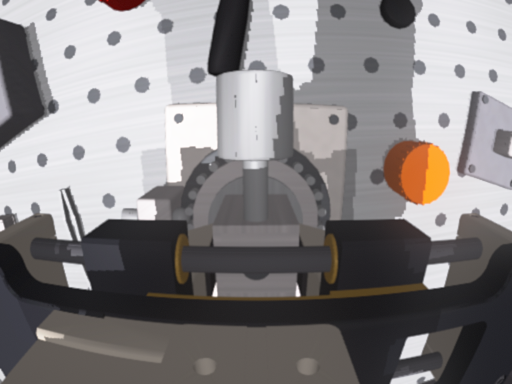

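View pics/scene13z.png

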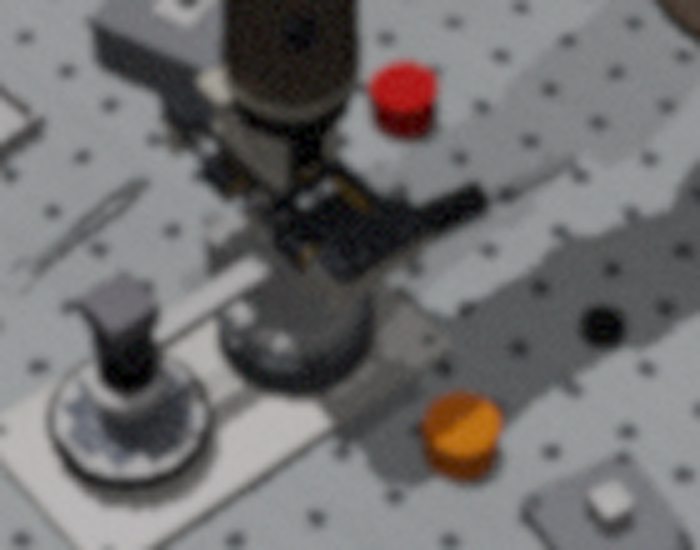

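View pics/side13z.png

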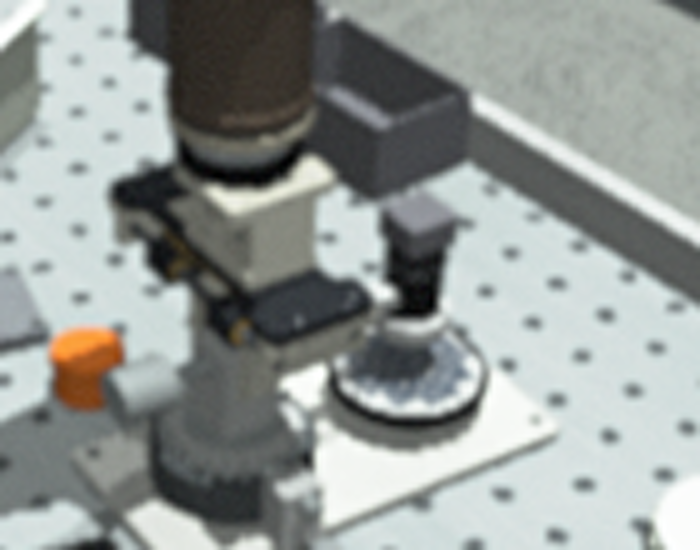

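{"fn": "move_arm", "kwargs": {
  "steps": [
    [0,0,0,0],
    [0,0,0,0],
    [0,0,0,0],
    [0,0,0,0]
  ],
  "grip": 85
}}

```text
clock: 20.8
position: [0.55, -0.0109, 0.2686]
ee_rot: [-0.141, -3.138, -0.0]
force: [-0.5, -0.2, -0.1]
width: 0.82
```

{"fn": "move_arm", "kwargs": {
  "steps": [
    [0,0,-20,0],
    [0,0,-50,0],
    [0,0,-100,0],
    [0,0,-140,0],
    [0,0,-140,0],
    [0,0,-140,0]
  ]
}}

```text
clock: 21.55
position: [0.5497, -0.011, 0.4081]
ee_rot: [-0.141, -3.138, -0.0]
force: [-0.6, 0.6, 0.1]
width: 0.928
```

Run:
```python
from h import *
s=arm.observe();print(s["clock"],s["position"],s["force"],s["width"]*91.8)
a=snap("wrist","w14.png")[:,:,::-1]
cv2.imwrite("pics/w14z.png",cv2.resize(a[80:320,150:370],None,fx=2.4,fy=2.4,interpolation=cv2.INTER_CUBIC))
plan(.62,-.012,.42,175)
plan(.62,-.012,.45,90)
```

```text
21.55 [ 0.5497 -0.011   0.4081] [-0.5964  0.5879  0.1404] 85.20301377041882
yaw 174.85801539231235 shift [-70.2023   5.3195 -12.5041] twist -0.0024780988913017943 dist 71.50530672894456
yaw 174.85801539231235 shift [-70.1492   5.3128 -42.5041] twist 1.481051765303878 dist 82.19323318890278
```

View pics/w14z.png

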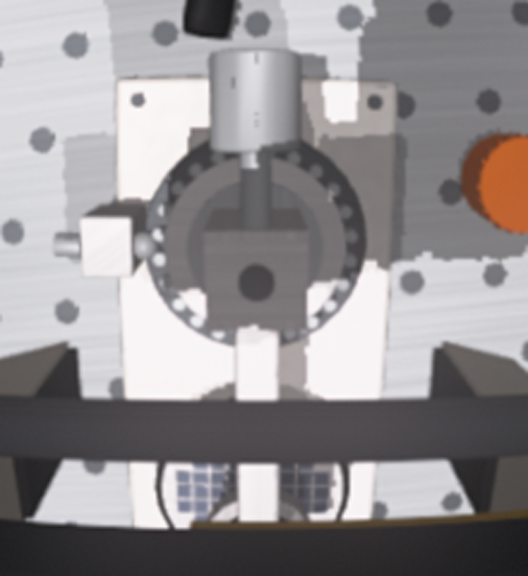

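{"fn": "move_arm", "kwargs": {
  "steps": [
    [-70,5,-42,0.185],
    [-70,5,-42,0.37],
    [-70,5,-42,0.555],
    [-70,5,-42,0.74],
    [-70,5,-42,0.925],
    [-70,5,-42,1.11],
    [-70,5,-42,1.295],
    [-70,5,-42,1.481],
    [-70,5,-42,1.481],
    [-70,5,-42,1.481]
  ]
}}

```text
clock: 22.85
position: [0.6201, -0.0122, 0.4499]
ee_rot: [-2.216, -2.225, 0.002]
force: [0.3, 0.3, 0.3]
width: 0.925
```

Run:
```python
from h import *
s=arm.observe();print(s["clock"],s["position"],s["force"],s["width"]*91.8)
a=snap("wrist","w15.png")[:,:,::-1]
cv2.imwrite("pics/w15z.png",cv2.resize(a[110:250,150:370],None,fx=3.6,fy=3.6,interpolation=cv2.INTER_CUBIC))
plan(.415,-.29,.35,104)
```

```text
22.85 [ 0.6201 -0.0122  0.4499] [0.3165 0.3124 0.3485] 84.9454082935973
yaw 90.19539914379918 shift [-276.9539 -205.9333  100.3634] twist -0.24093573686433256 dist 359.4228952291526
```

View pics/w15z.png

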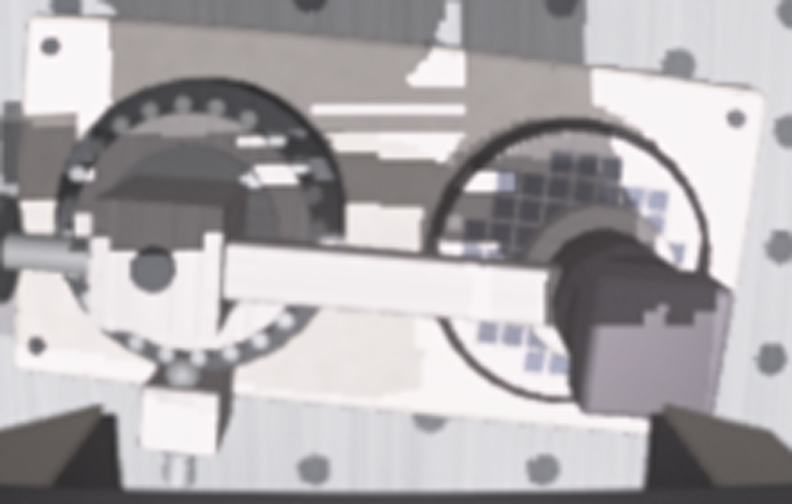

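Run:
```python
from h import *
f=np.load("pics/w15.png.npz")
w=lambda uv,z:onz(*wray(uv,f["pos"],f["rv"]),z)
z=lambda x,y:((x+.5)/3.6-.5+150,(y+.5)/3.6-.5+110)
ang=lambda d:np.degrees(np.arctan2(d[1],d[0]))
print("sleeve",w(z(152,268),.122), "wafer",w(z(567,259),.0455))
zb=.115
print(ang(w(z(550,270),zb)-w(z(228,245),zb)),ang(w(z(545,320),zb)-w(z(228,298),zb)),"plate",ang(w(z(760,90),.014)-w(z(38,16),.014)))
f=np.load("pics/w6.png.npz")
a=cv2.imread("pics/w6.png")
cv2.imwrite("pics/w6z.png",cv2.resize(a[60:185,45:160],None,fx=4.5,fy=4.5,interpolation=cv2.INTER_CUBIC))
```

```text
sleeve [ 0.5521 -0.0108  0.122 ] wafer [ 0.689  -0.0225  0.0455]
-4.235387494623566 -3.802959873145481 plate -5.511108965077142
```

{"fn": "move_arm", "kwargs": {
  "steps": [
    [-277,-206,0,-0.24],
    [-277,-206,0,-0.24],
    [-277,-206,0,-0.24],
    [-277,-206,0,-0.24],
    [-277,-206,0,-0.24],
    [-277,-206,40,-0.24],
    [-277,-206,90,-0.24],
    [-277,-206,100,-0.24],
    [-277,-206,100,-0.24],
    [-277,-206,100,-0.24]
  ],
  "grip": 0,
  "grip_force": 40
}}

```text
clock: 24.15
position: [0.415, -0.2895, 0.3523]
ee_rot: [1.936, 2.471, 0.001]
force: [-0.6, -0.3, 0.2]
width: 0.004
```

Run:
```python
from h import *
s=arm.observe();print(s["clock"],s["joints"],s["position"],s["ee_rot"],s["force"],s["width"]*91.8)
a=snap("wrist","w16.png")[:,:,::-1]
cv2.imwrite("pics/w16z.png",cv2.resize(a[80:320,130:380],None,fx=2.4,fy=2.4,interpolation=cv2.INTER_CUBIC))
```

```text
24.15 [ 0.0971  0.3139  0.5199  1.9597 -0.1955  0.9141  0.9571] [ 0.415  -0.2895  0.3523] [1.9363 2.4708 0.0011] [-0.5604 -0.2622  0.2035] 0.33097421261237664
```

View pics/w16z.png

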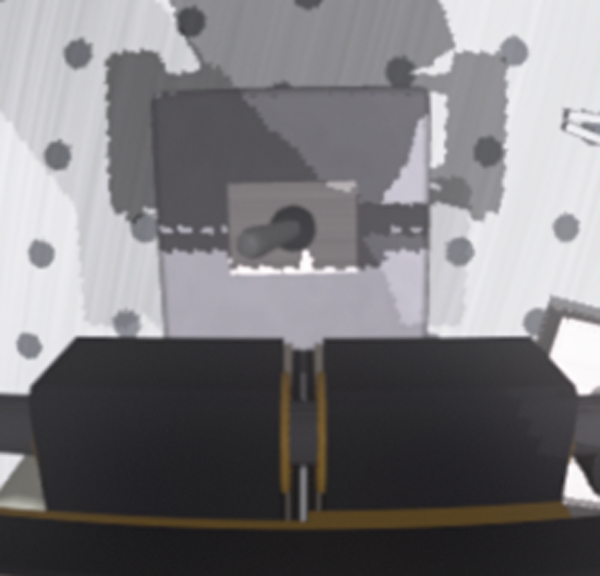

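Run:
```python
from h import *
f=np.load("pics/w16.png.npz")
w=lambda uv,z:onz(*wray(uv,f["pos"],f["rv"]),z)
z=lambda x,y:((x+.5)/2.4-.5+130,(y+.5)/2.4-.5+80)
ang=lambda d:np.degrees(np.arctan2(d[1],d[0]))
a,b=w(z(155,96),.056),w(z(430,89),.056); print("edge",a,b,ang(b-a),np.linalg.norm(b-a))
u=(b-a)/np.linalg.norm(b-a); n=np.array([u[1],-u[0],0]); print("center",(a+b)/2+n*.055)
P=[w(z(*c),.057) for c in[(229,185),(356,182),(358,268),(229,272)]]; print("plate",np.mean(P,0),ang(P[1]-P[0]))
print("tip",w(z(250,243),.091),"piv",w(z(294,228),.058))
R=Rn.from_rotvec(f["rv"]).as_matrix();
```

```text
edge [ 0.3445 -0.2356  0.056 ] [ 0.4475 -0.2077  0.056 ] 15.167793049640265 0.10676508460690853
center [ 0.4104 -0.2747  0.056 ]
plate [ 0.409  -0.2734  0.057 ] 15.119249792346887
tip [ 0.3949 -0.2766  0.091 ] piv [ 0.4095 -0.2735  0.058 ]
```

Run:
```python
from h import *
plan(.3615,-.287,.256,15)
```

```text
yaw 103.81629922727318 shift [ 15.3074 -51.5267  96.1353] twist 1.5501368509524127 dist 110.14221537346434
```

{"fn": "move_arm", "kwargs": {
  "steps": [
    [15,-51,0,0.185],
    [15,-51,0,0.37],
    [15,-51,0,0.555],
    [15,-51,0,0.74],
    [15,-51,0,0.925],
    [15,-51,0,1.11],
    [15,-51,0,1.295],
    [15,-51,0,1.48],
    [15,-51,0,1.55],
    [15,-51,0,1.55],
    [15,-51,50,1.55],
    [15,-51,50,1.55],
    [15,-51,50,1.55]
  ]
}}

```text
clock: 25.82
position: [0.3612, -0.2874, 0.3019]
ee_rot: [3.114, 0.409, 0.001]
force: [-0.1, -0.4, 0.6]
width: 0.005
```

Run:
```python
from h import *
s=arm.observe();print(s["clock"],s["joints"],s["position"],s["force"])
a=snap("wrist","w17.png")[:,:,::-1]
plan(.3615,-.287,.256,15)
a=snap("side","side17.png")[:,:,::-1]
cv2.imwrite("pics/side17z.png",cv2.resize(a[150:300,190:350],None,fx=4,fy=4,interpolation=cv2.INTER_CUBIC))
```

```text
25.825 [-0.0874  0.3788  0.8416  2.131  -0.3982  0.7914 -0.3051] [ 0.3612 -0.2874  0.3019] [-0.13   -0.3501  0.5678]
yaw 14.950065015570562 shift [ 0.2225 -0.5305 46.2012] twist -0.000871529890225986 dist 46.204732841551916
```

View pics/w17.png

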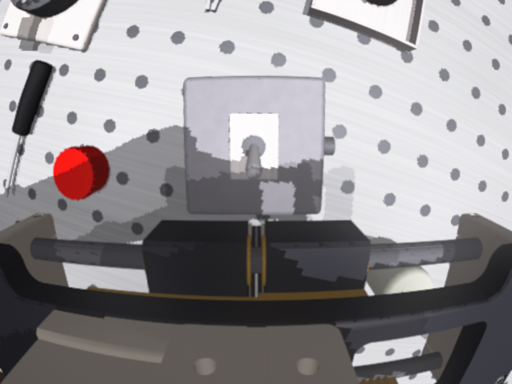

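View pics/side17z.png

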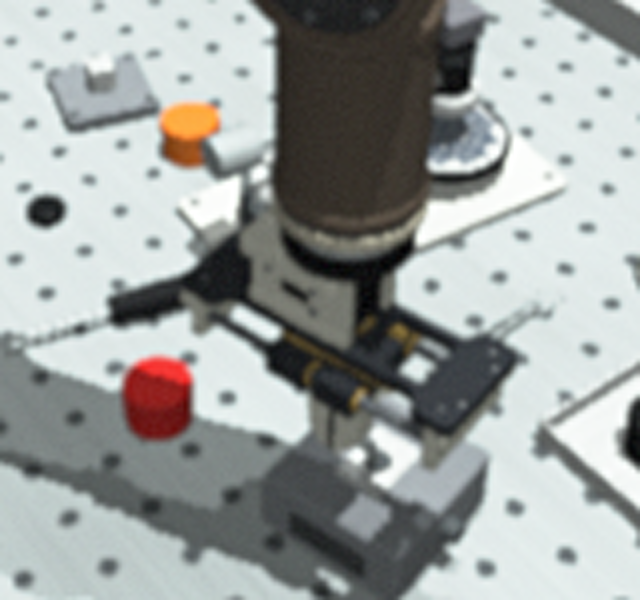

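{"fn": "move_arm", "kwargs": {
  "steps": [
    [0,0,25,0],
    [0,0,44,0],
    [0,0,44,0],
    [8,0,44,0],
    [14,0,44,0],
    [20,0,44,0],
    [25,0,44,0],
    [30,0,44,0],
    [35,0,44,0],
    [40,0,44,0]
  ]
}}

```text
clock: 27.18
position: [0.3999, -0.2765, 0.2566]
ee_rot: [-3.115, -0.408, 0.001]
force: [-2.1, -0.0, 0.7]
width: 0.002
```

Run:
```python
from h import *
s=arm.observe();print(s["clock"],s["position"],s["force"])
a=snap("wrist","w18.png")[:,:,::-1]
cv2.imwrite("pics/w18z.png",cv2.resize(a[100:300,150:370],None,fx=2.7,fy=2.7,interpolation=cv2.INTER_CUBIC))
```

```text
27.175 [ 0.3999 -0.2765  0.2566] [-2.142  -0.0256  0.7274]
```

View pics/w18z.png

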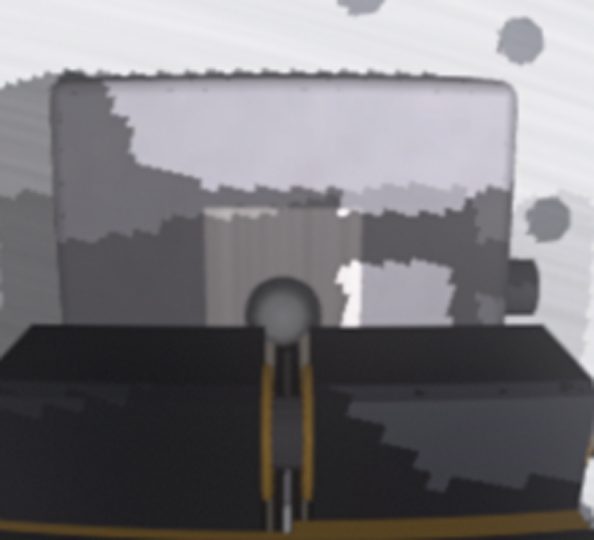

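{"fn": "move_arm", "kwargs": {
  "steps": [
    [3,0,0,0],
    [6,0,0,0],
    [8,0,0,0],
    [8,0,0,0]
  ]
}}

```text
clock: 27.72
position: [0.4047, -0.2753, 0.2562]
ee_rot: [-3.114, -0.405, 0.008]
force: [-13.7, -4.3, 4.7]
width: 0.008
```

Run:
```python
from h import *
s=arm.observe();print(s["clock"],s["position"],s["force"])
```

```text
27.725 [ 0.4047 -0.2753  0.2562] [-13.7208  -4.2572   4.6698]
```

The force rose to 14 N against the stop. I'll back off and check.

{"fn": "move_arm", "kwargs": {
  "steps": [
    [-10,0,0,0],
    [-30,0,0,0],
    [-40,0,0,0],
    [-40,0,-50,0],
    [-40,0,-110,0],
    [-40,0,-140,0],
    [-40,0,-140,0],
    [-40,0,-140,0]
  ]
}}

```text
clock: 28.72
position: [0.3684, -0.2845, 0.3961]
ee_rot: [-3.114, -0.409, -0.0]
force: [0.1, -0.7, 0.2]
width: 0.006
```

Run:
```python
from h import *
s=arm.observe();print(s["clock"],s["position"],s["force"])
a=snap("wrist","w19.png")[:,:,::-1]
for n in ("scene","side"):
    a=snap(n,n+"19.png")[:,:,::-1]
    o=(140,100) if n=="scene" else (200,120)
    cv2.imwrite(f"pics/{n}19z.png",cv2.resize(a[o[1]:o[1]+150,o[0]:o[0]+200],None,fx=4,fy=4,interpolation=cv2.INTER_CUBIC))
```

```text
28.725 [ 0.3684 -0.2845  0.3961] [ 0.113  -0.6769  0.1542]
```

View pics/w19.png

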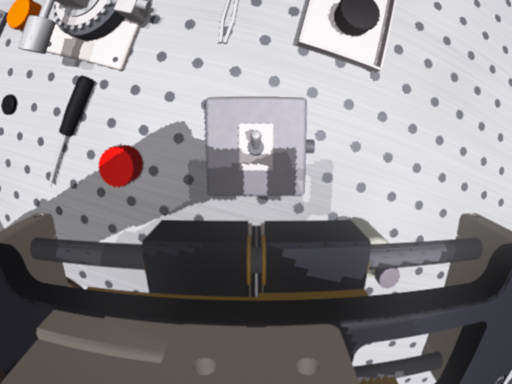

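View pics/scene19z.png

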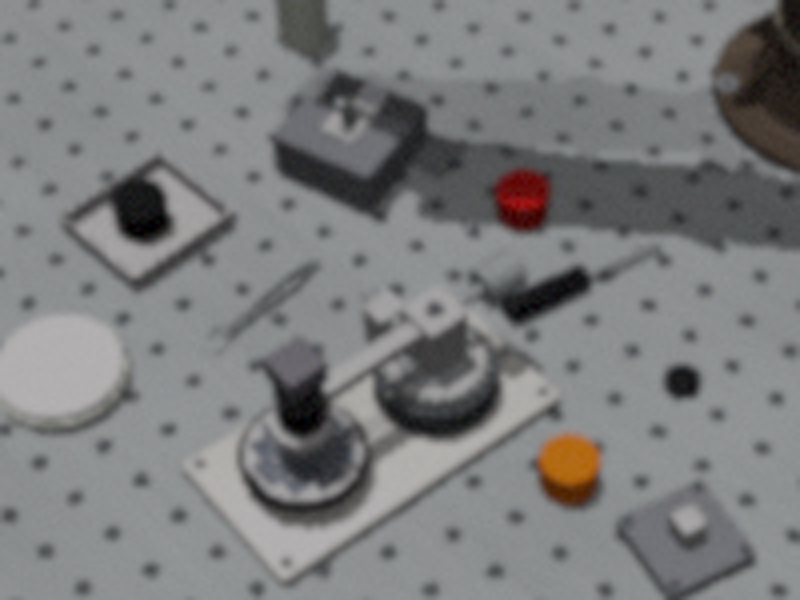

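View pics/side19z.png

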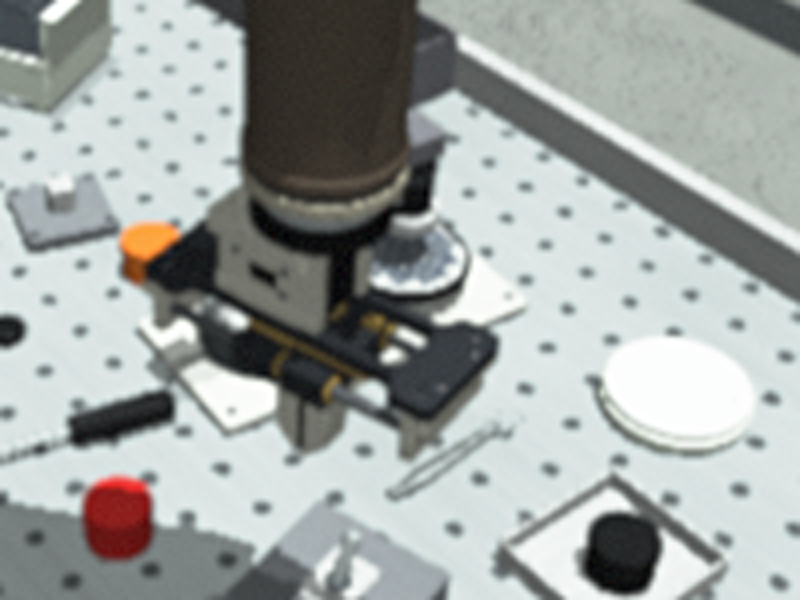

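Run:
```python
from h import *
a=cv2.imread("pics/w19.png")
cv2.imwrite("pics/w19z.png",cv2.resize(a[90:205,195:320],None,fx=5,fy=5,interpolation=cv2.INTER_CUBIC))
b=cv2.imread("pics/scene19.png")
cv2.imwrite("pics/s19t.png",cv2.resize(b[110:160,200:255],None,fx=10,fy=10,interpolation=cv2.INTER_CUBIC))
```

```text
(no output)
```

View pics/w19z.png

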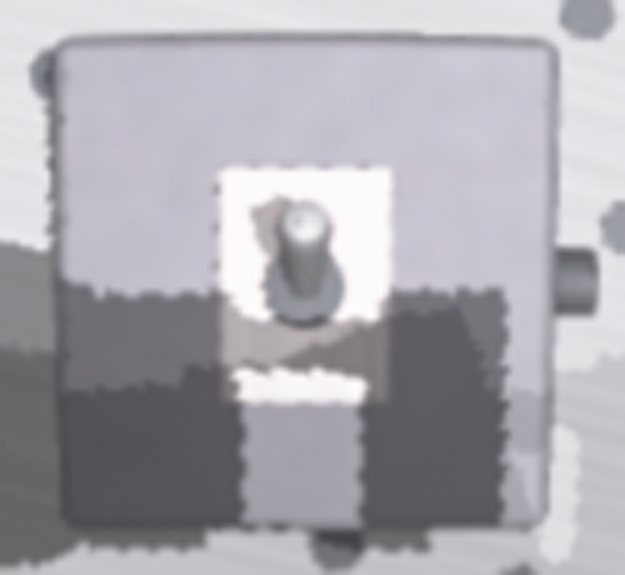

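View pics/s19t.png

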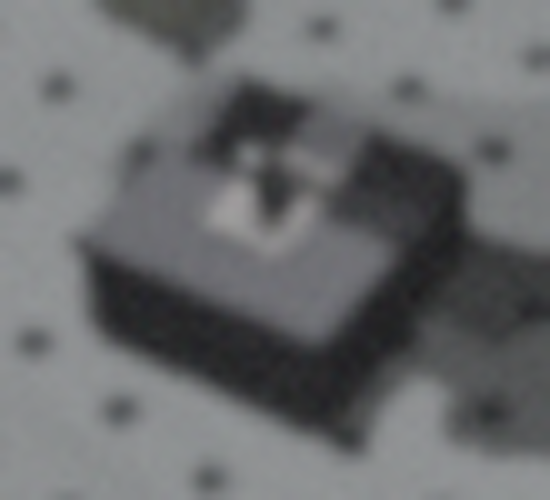

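Run:
```python
from h import *
f=np.load("pics/w19.png.npz")
w=lambda uv,z:onz(*wray(uv,f["pos"],f["rv"]),z)
z=lambda x,y:((x+.5)/5-.5+195,(y+.5)/5-.5+90)
u=np.array([np.cos(np.radians(15)),np.sin(np.radians(15)),0])
p=w(z(306,292),.060); t=w(z(306,222),.091); print(p,t,(t-p)@u*1000)
```

```text
[ 0.4078 -0.2741  0.06  ] [ 0.4234 -0.27    0.091 ] 16.089750378480087
```

```bash
python3 -c "
from cell import arm
print(arm.sign_off())"
```

```text
the job is handed in; nothing more can be done
None
```

The camera is set up over the wafer and the job is handed in, at about 29 s on the robot's clock.

**What I did**
- **Dust cap:** I lifted it off the spigot and set it down in the middle of the tray.
- **Camera arm:** I lifted it off its rest and lowered the sleeve onto the spigot, aligned with the seat (three clicks clockwise of 0). I pushed until it touched down on the shoulder. The tool height there was 269.6 mm, against 269.7 mm expected for fully home.
- **Swing:** I turned it three clicks to the wafer. On the last click I went about 4° too far and came back to centre the sleeve in its play, then let go.
- **Toggle:** I pushed it with the closed fingers until the force rose to about 14 N against the stop, then backed away.

**Last checks**
- **Toggle:** its tip measured about 16 mm to the far side of the pivot, which matches the far stop.
- **Camera arm:** the sleeve measured at (0.552, -0.011), on the swivel axis. The beam points at about -4° and the base plate's edge at about -5.5°. That is within 1 to 1.5°, or about 3 mm at the lens, and within the accuracy of the measurement.
- **Rest of the bench:** the cap is in the tray, the bystanders in view looked unmoved, and the robot was clear of everything.
- **One disagreement:** early on, the side and scene cameras differed by up to 20 mm at the tray. I used the wrist camera for the final positions instead.

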